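# Load a walnut blank into the drying box through its spring flap

## Robot

A 6-joint arm with a two-finger parallel gripper is mounted at the origin on the work surface; the furniture and walls round the work are solid. World frame = base frame: x ahead of the robot, y to its left, z up, the work surface at z = 0. Lengths are in m, angles in rad, forces in N, time in s.
With the tool pointing down it reaches from about 0.375 to 0.9 m from the base axis. Payload 3.1 kg.
Tool frame: the origin (TCP) lies on the centre line of the jaws, within the pads' length; the fingertips stand 25 mm ahead of it and the grasp point (between the pads) lies 6 mm ahead of it; z points along the fingers, y is the line along which they close (so a half turn about z gives the same grasp; the last joint's range is limited). The gripper opens to 87 mm and grips with 3 to 60 N. Pads are 19 mm wide; open, the fingers measure 117 mm over their backs; the gripper's body (75 mm by 190 mm) begins 51 mm behind the grasp point.
Start: joints at [-0.178, 0.527, 1.433, -0, 1.181, -0.178], TCP at [0.625, 0, 0.248] pointing down, gripper open.
Joint ranges: [-3.08, 3.08], [-0.75, 2.2], [0.22, 2.44], [-1.43, 4.57], [0, 2.65], [-2.85, 2.85]. Speed limits (rad/s): [2.79, 2.79, 3.14, 3.14, 3.14, 3.14].

## Interface

Orientations are given as a 3x3 rotation matrix whose columns are the frame's x, y, z axes.
In Python, from cell import bot, imaging, finish_job gives the robot as it stands. The module is installed in compiled form; this text tells all that it offers.
- The arm moves only by the tool carry_out, never from a script. Its argument "steps" is a list that holds one entry, the list of rows, each a list of 4 numbers: the shift along the tool's x, y, z in a scale on which 1.0 is 0.4 m, then the turn about the tool's z in shares of 2 pi rad (1.0 is 2 pi rad). In form: [[[x, y, z, twist], ...]]. A call has 1 to 5 rows; each row is the pose to reach, as a shift and turn from the pose commanded when the call began, along the tool's axes at that moment; what a row does not reach only later rows make up. A row lasts 1/12 s, in which the tool goes at most 41.7 mm and 7.16 degrees, less where a joint would pass 70% of its speed; a pose out of reach is approached as far as the arm can. A call with a gripper value outside its range is refused whole. "gripper" is the opening, from 0 (shut) to 1 (fully open), set as the call begins (left out, the last holds). The fingers move at their own pace and stop on an object; the grip force is fixed at half the most. Time passes only in rows, so rows that repeat a pose let the fingers close. It gives the time, the measured TCP pose, the force, the opening and the grip force at its end, in the units of the state.
- bot.get_obs(): the state, without advancing time (a new reading comes with each control period).
- imaging.read_camera(name): name is "scene" or "side" or "wrist"; returns (picture, depth): 420x560x3 uint8, blue, green, red; 420x560 float32, m along the optical axis (not along the pixel's ray), 0 where there is no reading.
- imaging.camera_model(name): a dict with "camera_matrix" (3x3 intrinsics, pixels), "pose" (4x4, takes a point from camera to world coordinates). Camera axes: x right, y down, z forward; pixel columns grow to the right and rows downward; lengths in m; the calibration is good to about 2 mm. The wrist camera is an equidistant fisheye: a pixel r from the principal point sees the ray r / f radians off the axis. A picture is of the moment at which its call begins: read the wrist's pose just before it. camera_model takes no time and is no camera call; for the wrist camera it gives the pose at the moment of the call.
- finish_job(): hands the job in; it is judged then, once.
The state is a dict: "time_s": time; "joints": joint angles; "dq": joint speeds; "tau": joint torques, N m; "tool_pos": TCP position; "orientation": TCP orientation; "contact_force": force on the tool from outside, world axes, zero at the start; "ft_torque": the same for the moment, N m; "opening": finger opening in m; "grip_force": force on a finger pad.
Only numpy, scipy, OpenCV 4.12 (cv2) and the standard library are available. Lean on these libraries where they do the work, as an engineer would, in place of code of your own. Each camera call takes 0.05 s, during which the arm holds its last target. There are 200 camera calls.

## Task

Pick up the wooden push stick and use its notched end to push the walnut blank along the infeed board, through the spring flap of the drying box, until it rests firmly but gently on the sprung moisture probe at the back: feel for it, press lightly (about 8 N) and do not ram it. Then draw the stick out so that the flap shuts behind the blank, and lay the stick flat on the table, clear of the box. Touch the blank only with the stick, and leave the other things alone.

Things in the scene. Friction and masses are not known exactly. Their poses are not given: they have to be found in the camera images.
- drying_box: Fixed plywood drying box with infeed board. Frame: +x = push direction into the box, z up, origin on the table below the mouth, on the centre line. In mm: board x -240 to 275, 92 wide, top at z 8. A 54 wide channel along x, centred on y 0: first low guides (x -97 to -7, top z 24), then the closed box (x -5 to 275, 72 wide, top z 61), whose roof keeps fingers out.
- mouth (a point): Centre of the box's mouth at board level (box x 0, y 0, z 8), axes as the box. The mouth is 54 wide, 33 mm high from the board up to a lintel; the channel behind is 45 high.
- flap (a joint): Steel spring flap just inside the mouth, hinged along its top 32 mm above the board, hanging to 3 mm above it. 0 = shut; grows (rad) as it swings inward and up, to 1.45; cannot swing outward. Needs 1 to 2 N at its edge and springs shut when nothing is under it. Closing, its edge sweeps the first 32 mm inside the mouth.
- blank: Dark walnut blank, 45 x 160 x 20 mm (0.07 to 0.14 kg), lying on the infeed board between the guides. Origin: centre of its underside; y is the long axis, its -y end leads into the box, its +y end face is the tail to push on.
- blank_front (a point): Middle of the blank's leading end face (80 mm from its origin along -y, 10 mm up).
- probe: Moisture probe: a flange fixed on the outside of the box's back wall (origin: box x 275, z 22 mm), with a rod that carries a rubber pad inside the box. The pad's face, 40 wide x 18 high, stands anywhere from 195 to 225 mm in from the mouth: it is reset each time, hidden and not measured, so feel for it. It is sprung, yields about 0.12 mm per N and has a hard stop at 4 mm.
- push_stick: Flat wooden push stick lying on the table, 314 x 12 thick, 0.12 kg. Origin: underside at mid-length; y along it, x across. The notched -y end is the working end, its last 84 mm within x -26 to 15 mm. The handle part, y 15 to 157, lies within x -9 to 26; about y 40 it can be gripped across its edges (at most 35 mm).
- stick_tip (a point): End of the stick's prong (stick x -16, y -157, z 6 mm): the prong, 20 mm wide (x -26 to -6), reaches farthest; beside it the notch steps back to y -140 at x 15.
- spray_can: Spray can, 56 dia x 209 high, standing behind the drying box mm, a bystander.
- glue_bottle: Glue bottle, 64x44x202, standing behind the drying box mm, a bystander.
- clamp_a: Orange spring clamp, 164x78x27, lying flat near the back edge mm, a bystander.

How it is judged:
By the outcome, as a careful person would: the job done as asked, in the order asked, and still so for the second after the job is handed in, with the robot touching nothing.
It also fails if it takes over 58 s, if anything falls off the work surface, if the arm or the gripper's body presses on something with over 40 N, if the wrist force passes 120 N, or if a joint passes its speed limit or range.

## Working session

There is one attempt and no reset: what is moved stays moved. The work goes in short steps, Python scripts to look and compute and a tool call to move; the robot and the scene stay as the last step left them, time stands still between calls to the robot, and variables do not carry over. Pictures are saved under pics/ and viewed, at most 10 in all, crops included, and the job is handed in when it is done.

Besides the shell and the picture viewer there is one more tool, called as name([rows], argument=value, ...), one row to a line, values as JSON. carry_out: Moves the arm, as the interface text tells. Its arguments: {"type":"object","properties":{"steps":{"type":"array","items":{"type":"array","items":{"type":"array","items":{"type":"number"}}}},"gripper":{"type":"number"}},"required":["steps"]}

```bash
mkdir -p pics; python3 - <<'E'
from cell import bot, imaging
import cv2,numpy as np
for n in("scene","side"):
    p,d=imaging.read_camera(n); m=imaging.camera_model(n)
    cv2.imwrite(f"pics/{n}0.png",p); np.savez(f"{n}0.npz",p=p,d=d,K=m["camera_matrix"],T=m["pose"])
    print(n,m["camera_matrix"],m["pose"].round(3) if hasattr(m["pose"],'round') else m["pose"])
o=bot.get_obs();print(o)
E
```

```text
scene [[523.97083176   0.         276.4554703 ]
 [  0.         523.97083176 209.28809993]
 [  0.           0.           1.        ]] [[ 0.846 -0.388  0.367  0.099]
 [-0.533 -0.587  0.609 -0.792]
 [-0.021 -0.71  -0.703  0.942]
 [ 0.     0.     0.     1.   ]]
side [[415.89948552   0.         275.22503135]
 [  0.         415.89948552 212.00868837]
 [  0.           0.           1.        ]] [[-0.98  -0.12   0.16   0.401]
 [-0.199  0.5   -0.843  0.888]
 [ 0.021 -0.858 -0.514  0.616]
 [ 0.     0.     0.     1.   ]]
{'time_s': 0.1, 'joints': array([-1.78463160e-01,  5.28403271e-01,  1.43377319e+00, -4.37366566e-05,
        1.18141523e+00, -1.78485831e-01]), 'dq': array([-0.00133655, -0.00328967, -0.00368569, -0.00070362, -0.00050983,
        0.00069217]), 'tau': array([-3.02360622e-04, -4.40987206e+01, -1.77151054e+01,  6.34850166e-02,
        5.34114777e-02, -3.85449334e-05]), 'tool_pos': array([6.24382103e-01, 1.52414684e-04, 2.46651287e-01]), 'orientation': array([[-3.90039996e-05,  9.99998050e-01, -1.97446175e-03],
       [ 9.99999950e-01,  3.96261135e-05,  3.15042111e-04],
       [ 3.15119737e-04, -1.97444936e-03, -9.99998001e-01]]), 'contact_force': array([ 0.32965856,  0.3698741 , -0.64070734]), 'ft_torque': array([-0.01910869, -0.0365499 ,  0.01224977]), 'grip_force': 0.0, 'opening': 0.08694101626719322}
```

View pics/scene0.png

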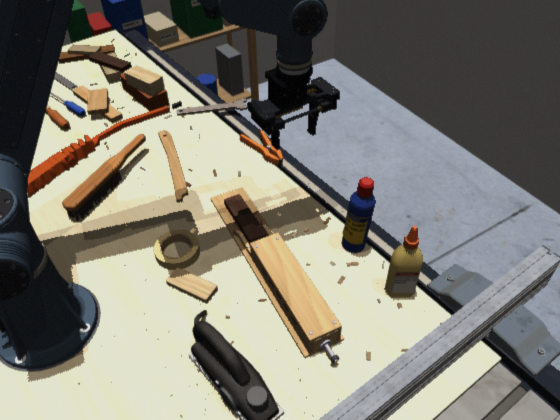

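View pics/side0.png

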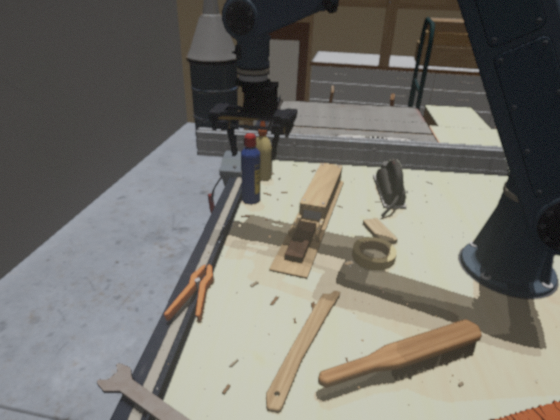

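The scene view shows the box with its mouth at about (250,235) and the probe rod at (335,352). The blank is at (240,215), and the slim stick runs from (165,135) to (185,198). In the side view the stick runs from (335,295) to (275,398). Next I'll build a metric top-down map.

```bash
cat > h.py <<'E'
import numpy as np,cv2
def cloud(n):
    z=np.load(n); p,d,K,T=z["p"],z["d"],z["K"],z["T"]
    v,u=np.indices(d.shape); X=np.stack([(u-K[0,2])/K[0,0]*d,(v-K[1,2])/K[1,1]*d,d],-1)
    return X@T[:3,:3].T+T[:3,3],p,d>0
E
python3 - <<'E'
from h import *
# top-down ortho, 1.25 mm/px : x 0.25..0.9 up, y -0.45..0.45 left; table plane homography
s=1/0.0014; out=[]
for n in("scene","side"):
    z=np.load(n+"0.npz");K,T=z["K"],z["T"]
    x,y=np.meshgrid(np.arange(0.9,0.25,-.00125)[:520],np.arange(.3,-.4,-.00125),indexing='ij')
    zz=0.012
    P=np.stack([x,y,x*0+zz],-1)-T[:3,3]; C=P@T[:3,:3]; 
    im=cv2.remap(z["p"],(C[...,0]/C[...,2]*K[0,0]+K[0,2]).astype('f4'),(C[...,1]/C[...,2]*K[1,1]+K[1,2]).astype('f4'),1)
    for yy in np.arange(.2,-.4,-.1): cv2.putText(im,f"{yy:.1f}",(int((.3-yy)/.00125),8),0,.3,(0,0,255))
    for xx in np.arange(.8,.2,-.1): cv2.putText(im,f"{xx:.1f}",(0,int((.9-xx)/.00125)),0,.3,(0,0,255))
    cv2.imwrite(f"pics/top_{n}.png",im); print(im.shape)
    X,p,ok=cloud(n+"0.npz")
    for lo,hi,nm in((.055,.068,'roof'),(.025,.032,'blanktop'),(.009,.015,'z12'),(.005,.009,'z8')):
        m=ok&(X[...,2]>lo)&(X[...,2]<hi)&(X[...,0]>.3)&(X[...,0]<.9)&(abs(X[...,1])<.45)
        nl,l,st,c=cv2.connectedComponentsWithStats(m.astype('u1'))
        for i in range(1,nl):
            if st[i,4]>150:
                q=X[l==i]; r=cv2.minAreaRect((q[:,:2]*1000).astype('f4')); print(n,nm,st[i,4],[np.round(a,1) for a in r],c[i].round(), np.median(q[:,2]).round(4))
E
```

```text
(520, 560, 3)
scene roof 3786 [array([ 471.8, -228.2]), array([283. ,  72.9]), np.float64(84.0)] [295. 287.] 0.0604
scene blanktop 798 [array([497.1,  24. ]), array([165.5,  46.2]), np.float64(84.5)] [245. 217.] 0.0278
scene blanktop 513 [array([ 794.9, -429.7]), array([40.3, 98.1]), np.float64(89.4)] [471. 289.] 0.027
scene z12 583 [array([439.1, 317.1]), array([278.7,  33.7]), np.float64(75.2)] [175. 168.] 0.0118
scene z8 207 [array([538.8,  71. ]), array([ 44.7, 153.3]), np.float64(6.8)] [246. 202.] 0.0071
scene z8 273 [array([469. ,  73.5]), array([149.6,  47. ]), np.float64(75.8)] [225. 212.] 0.0074
scene z8 528 [array([ 435.4, -182.9]), array([364.9,  18.6]), np.float64(85.3)] [273. 299.] 0.0073
scene z8 249 [array([ 789.6, -375.9]), array([95.9, 32.1]), np.float64(4.0)] [448. 280.] 0.0064
(520, 560, 3)
side roof 1070 [array([ 471.9, -224.8]), array([284. ,  72.3]), np.float64(84.1)] [322. 186.] 0.0587
side blanktop 555 [array([497.2,  28.2]), array([160.2,  44.5]), np.float64(85.0)] [300. 240.] 0.0264
side z12 184 [array([305.1, -85. ]), array([46.6, 94.5]), np.float64(27.9)] [374. 226.] 0.0135
side z12 206 [array([707.3, 271. ]), array([115.3,  30.8]), np.float64(85.1)] [184. 294.] 0.0119
side z12 1581 [array([437.9, 319.5]), array([275.5,  33.9]), np.float64(75.0)] [303. 342.] 0.0108
side z8 927 [array([489. , -55.7]), array([412.3,  92. ]), np.float64(84.3)] [300. 253.] 0.0065
```

View pics/top_side.png

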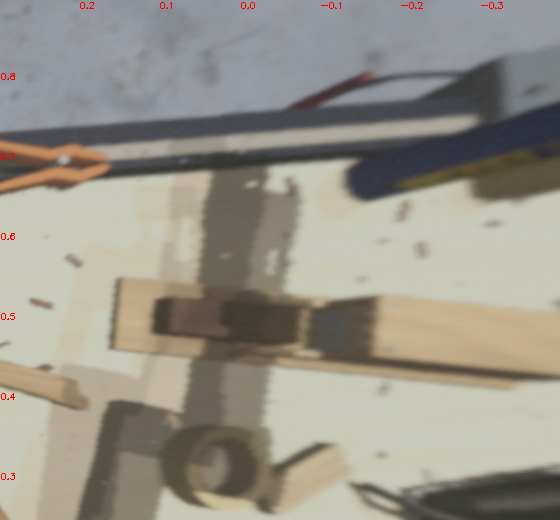

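View pics/top_scene.png

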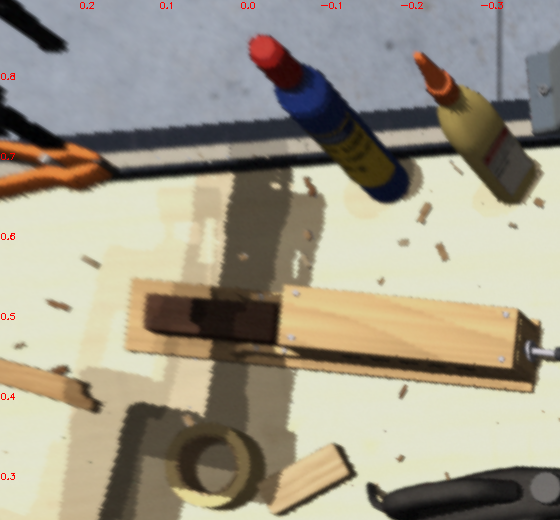

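```bash
python3 - <<'E'
from h import *
for n in("scene","side"):
    X,p,ok=cloud(n+"0.npz"); q=X[ok&(X[...,2]>.005)&(X[...,2]<.017)]*1000
    a=np.radians(15); ys=np.array([np.sin(a),np.cos(a)]); xs=np.array([ys[1],-ys[0]])
    r=q[:,:2]-[438,318]; u=r@ys; w=r@xs
    m=(abs(u)<190)&(abs(w)<40); u,w=u[m],w[m]
    print(n,"u range",np.percentile(u,[0,1,99,100]).round(1))
    for b in np.arange(-180,180,15):
        k=(u>=b)&(u<b+15)
        if k.sum()>3: print(b+7.5,k.sum(),w[k].min().round(1),w[k].max().round(1),((w[k].min()+w[k].max())/2).round(1))
E
```

```text
scene u range [-182.8 -138.2  166.8  182.1]
-142.5 16 -15.1 -0.1 -7.6
-127.5 34 -15.6 13.7 -0.9
-112.5 51 -14.4 17.8 1.7
-97.5 48 -12.5 23.4 5.5
-82.5 53 -13.0 28.3 7.7
-67.5 45 -12.3 21.3 4.5
-52.5 36 -12.2 18.9 3.4
-37.5 43 -11.0 18.1 3.5
-22.5 43 -11.6 38.7 13.5
-7.5 37 -11.4 17.6 3.1
7.5 36 -11.4 37.1 12.8
22.5 37 -10.0 39.6 14.8
37.5 33 -10.7 32.2 10.8
52.5 33 -10.5 17.4 3.4
67.5 32 -11.2 16.3 2.6
82.5 38 -17.2 19.4 1.1
97.5 37 -14.6 15.3 0.4
112.5 26 -14.6 14.1 -0.3
127.5 35 -16.6 30.1 6.8
142.5 32 -17.3 13.9 -1.7
157.5 35 -20.1 11.9 -4.1
172.5 11 -15.9 4.2 -5.9
side u range [-137.9 -127.2  175.   177.6]
-142.5 4 -13.4 -2.3 -7.9
-127.5 38 -17.4 5.9 -5.7
-112.5 72 -16.3 16.1 -0.1
-97.5 81 -16.1 15.8 -0.1
-82.5 78 -14.7 22.8 4.0
-67.5 81 -14.4 17.5 1.6
-52.5 82 -13.8 17.5 1.9
-37.5 90 -13.3 17.7 2.2
-22.5 93 -13.5 16.4 1.4
-7.5 96 -13.3 17.4 2.0
7.5 94 -12.6 16.9 2.2
22.5 97 -13.1 16.7 1.8
37.5 104 -13.0 15.9 1.5
52.5 103 -12.4 16.1 1.9
67.5 114 -13.0 15.7 1.3
82.5 116 -14.7 14.8 0.0
97.5 128 -15.7 14.5 -0.6
112.5 139 -17.1 14.7 -1.2
127.5 149 -18.3 14.5 -1.9
142.5 159 -19.8 13.1 -3.4
157.5 166 -21.2 12.4 -4.4
172.5 124 -21.2 6.9 -7.1
```

The rows are not in the units I measure in: shifts go in shares of 0.4 m and turns go in shares of 2 pi rad. I convert before sending: 0.18 m / 0.4 = 0.45, 0.144 m / 0.4 = 0.36.

carry_out([
  [[0.09,-0.04,0.0225,0],[0.18,-0.08,0.045,0],[0.27,-0.12,0.0675,0],[0.36,-0.16,0.09,0],[0.45,-0.2,0.1125,0]],
], gripper=0.7)

```text
time_s: 0.52
tool_pos: [0.5437, 0.1813, 0.2018]
orientation: [[0.001, 1.0, -0.001], [1.0, -0.001, 0.0], [0.0, -0.001, -1.0]]
contact_force: [0.3, 0.4, 0.2]
opening: 0.064
grip_force: 0.0
```

```bash
python3 - <<'E'
from h import *
for n in("scene","side"):
    X,p,ok=cloud(n+"0.npz"); q=X[ok]*1000
    r=q[:,:2]-[455,375]; a=np.radians(15)
    u=r@[np.sin(a),np.cos(a)]; w=r@[np.cos(a),-np.sin(a)]
    for lo in range(-120,121,20):
        k=(w>=lo)&(w<lo+20)&(abs(u)<45); print(n,lo,k.sum(),q[k,2].max().round() if k.any() else None,end=' | ')
    print()
E
```

```text
scene -120 226 57.0 | scene -100 223 58.0 | scene -80 192 58.0 | scene -60 139 50.0 | scene -40 143 4.0 | scene -20 144 16.0 | scene 0 127 18.0 | scene 20 137 6.0 | scene 40 132 4.0 | scene 60 132 5.0 | scene 80 134 5.0 | scene 100 138 6.0 | scene 120 127 6.0 | 
side -120 629 56.0 | side -100 438 55.0 | side -80 276 55.0 | side -60 404 1.0 | side -40 452 1.0 | side -20 513 14.0 | side 0 361 14.0 | side 20 416 2.0 | side 40 406 1.0 | side 60 403 4.0 | side 80 384 2.0 | side 100 373 1.0 | side 120 367 1.0 |
```

In the tool's units: 0.18 m / 0.4 = 0.45, 0.144 m / 0.4 = 0.36, 0.262 rad / 6.2832 = 0.0417.

carry_out([
  [[0.09,-0.0425,0.0225,0.0111],[0.18,-0.085,0.045,0.0223],[0.27,-0.125,0.0675,0.0334],[0.36,-0.1675,0.09,0.0417],[0.45,-0.21,0.1075,0.0417]],
])

```text
time_s: 0.93
tool_pos: [0.4595, 0.3614, 0.1585]
orientation: [[0.261, 0.965, -0.001], [0.965, -0.261, -0.001], [-0.001, -0.001, -1.0]]
contact_force: [0.6, 0.7, 0.8]
opening: 0.0607
grip_force: 0.0
```

In the tool's units: 0.013 m / 0.4 = 0.0325, -0.009 m / 0.4 = -0.0225.

carry_out([
  [[0.0325,-0.0225,0,0],[0.0325,-0.0225,0,0]],
])

```text
time_s: 1.1
tool_pos: [0.453, 0.3782, 0.1586]
orientation: [[0.254, 0.967, -0.002], [0.967, -0.254, 0.0], [-0.0, -0.002, -1.0]]
contact_force: [0.4, -0.6, -0.3]
opening: 0.0606
grip_force: 0.0
```

```bash
python3 - <<'E'
from cell import bot, imaging
import cv2,numpy as np
m=imaging.camera_model("wrist"); p,d=imaging.read_camera("wrist"); o=bot.get_obs()
K,T=np.array(m["camera_matrix"]),np.array(m["pose"])
np.savez("wrist1.npz",p=p,d=d,K=K,T=T); print(o["tool_pos"],T.round(3),K[0])
# ortho of plane z=12mm, 1 mm/px, rows: u (along 15deg), about (455,375)
a=np.radians(15)
w,u=np.meshgrid(np.arange(-80,80,.5),np.arange(140,-220,-.5))
X=np.stack([455+u*np.sin(a)+w*np.cos(a),375+u*np.cos(a)-w*np.sin(a),w*0+12],-1)/1000-T[:3,3]
C=X@T[:3,:3]; rr=np.hypot(C[...,0],C[...,1]); th=np.arctan2(rr,C[...,2]); s=th/rr
im=cv2.remap(p,(C[...,0]*s*K[0,0]+K[0,2]).astype('f4'),(C[...,1]*s*K[1,1]+K[1,2]).astype('f4'),1)
im=cv2.rotate(im,cv2.ROTATE_90_CLOCKWISE)  # col: left u=-220 ; row: top w=-80
for g in range(-200,140,50): cv2.line(im,(int((g+220)*2),0),(int((g+220)*2),8),(0,0,255),1); cv2.putText(im,str(g),(int((g+220)*2),18),0,.35,(0,0,255))
for g in range(-60,80,20): cv2.line(im,(0,int((g+80)*2)),(8,int((g+80)*2)),(0,0,255),1); cv2.putText(im,str(g),(10,int((g+80)*2)+4),0,.35,(0,0,255))
cv2.imwrite("pics/w1.png",im); print(im.shape)
E
```

```text
[0.4542465  0.3764186  0.15888122] [[ 0.967 -0.246 -0.064  0.471]
 [-0.254 -0.936 -0.243  0.443]
 [-0.     0.251 -0.968  0.294]
 [ 0.     0.     0.     1.   ]] [325.1922621    0.         280.47947414]
(320, 720, 3)
```

View pics/w1.png

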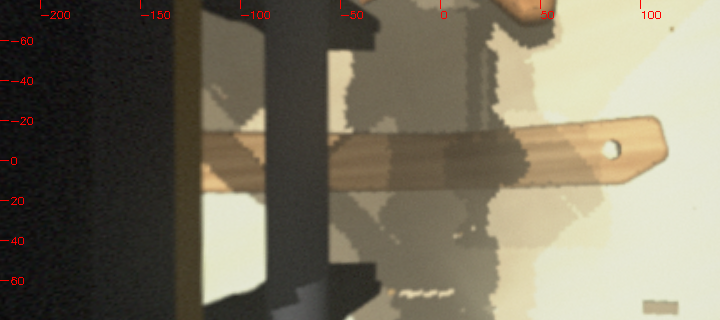

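The wrist view shows the handle at u=0 spanning w -14.5 to +13.5 and the handle end at u≈113, so the tool is centred and aligned. I'll descend next.

In the tool's units: 0.131 m / 0.4 = 0.3275, 0.126 m / 0.4 = 0.315.

carry_out([
  [[0,0,0.1,0],[0,0,0.2,0],[0,0,0.28,0],[0,0,0.315,0],[0,0,0.3275,0]],
])

```text
time_s: 1.57
tool_pos: [0.4545, 0.3723, 0.0255]
orientation: [[0.261, 0.965, -0.006], [0.965, -0.261, -0.004], [-0.005, -0.005, -1.0]]
contact_force: [-5.0, -2.4, 16.2]
opening: 0.061
grip_force: 8.9
```

carry_out([
  [[0,0,0,0],[0,0,0,0],[0,0,0,0],[0,0,0,0],[0,0,0,0]],
], gripper=0.0)

```text
time_s: 1.98
tool_pos: [0.4565, 0.3752, 0.0298]
orientation: [[0.259, 0.966, 0.002], [0.966, -0.259, 0.001], [0.002, 0.002, -1.0]]
contact_force: [-1.0, 1.0, 0.9]
opening: 0.0354
grip_force: 0.5
```

carry_out([
  [[0,0,0,0],[0,0,0,0],[0,0,0,0],[0,0,0,0]],
])

```text
time_s: 2.32
tool_pos: [0.4559, 0.3753, 0.0295]
orientation: [[0.258, 0.966, 0.001], [0.966, -0.258, 0.0], [0.001, 0.001, -1.0]]
contact_force: [-0.6, -0.3, 6.6]
opening: 0.0288
grip_force: 29.9
```

In the tool's units: -0.06 m / 0.4 = -0.15, -0.052 m / 0.4 = -0.13.

carry_out([
  [[0,0,-0.025,0],[0,0,-0.0625,0],[0,0,-0.1,0],[0,0,-0.13,0],[0,0,-0.15,0]],
])

```text
time_s: 2.73
tool_pos: [0.4561, 0.3752, 0.0901]
orientation: [[0.259, 0.966, 0.002], [0.966, -0.259, 0.001], [0.001, 0.001, -1.0]]
contact_force: [0.2, 0.1, -1.5]
opening: 0.0289
grip_force: 29.9
```

In the tool's units: 0.0955 m / 0.4 = 0.2388, 0.086 m / 0.4 = 0.215, -0.086 rad / 6.2832 = -0.0137.

carry_out([
  [[-0.0075,0.03,0,-0.0024],[-0.0225,0.0925,0,-0.0064],[-0.0375,0.1625,0,-0.0111],[-0.05,0.215,0,-0.0137],[-0.055,0.2388,0,-0.0137]],
])

```text
time_s: 3.15
tool_pos: [0.5454, 0.3276, 0.089]
orientation: [[0.177, 0.984, 0.003], [0.984, -0.177, 0.0], [0.001, 0.003, -1.0]]
contact_force: [0.7, 0.3, -1.3]
opening: 0.0287
grip_force: 29.9
```

carry_out([
  [[0,0,0,0],[0,0,0,0],[0,0,0,0]],
])

```text
time_s: 3.4
tool_pos: [0.5402, 0.3292, 0.0882]
orientation: [[0.175, 0.985, -0.003], [0.985, -0.175, -0.001], [-0.001, -0.003, -1.0]]
contact_force: [-0.6, 0.2, -0.5]
opening: 0.0286
grip_force: 29.9
```

```bash
python3 - <<'E'
from cell import bot, imaging
import cv2,numpy as np
from h import *
for n in("scene","side"):
    m=imaging.camera_model(n);p,d=imaging.read_camera(n)
    np.savez(n+"1.npz",p=p,d=d,K=m["camera_matrix"],T=m["pose"])
o=bot.get_obs(); g=o["tool_pos"]*1000; print(g,o["contact_force"],o["opening"])
M=np.array([485.8,-92.2]); a=np.radians(5.85); bx=np.array([-np.sin(a),-np.cos(a)]); by=np.array([-bx[1],bx[0]])
print("tcp box",(g[:2]-M)@bx,(g[:2]-M)@by)
for n in("scene","side"):
    X,p,ok=cloud(n+"1.npz"); q=X*1000; x=(q[...,:2]-M)@bx; y=(q[...,:2]-M)@by; z=q[...,2]
    k=ok&(z>45)&(z<100)&(x<-180)&(x>-400)&(abs(y)<50)
    for b in range(-400,-180,15):
        s=k&(x>=b)&(x<b+15)
        if s.sum()>3: print(n,b+7,s.sum(),"y",y[s].min().round(1),y[s].max().round(1),"z",np.percentile(z[s],[10,50,90]).round(1),"xmax",x[s].max().round(1))
    c=p[180:300,180:340] if n=="scene" else p[200:330,240:400]
    c=p[110:270,120:330] if n=="scene" else p[190:350,200:410]
    cv2.imwrite(f"pics/{n}1.png",cv2.resize(c,None,fx=1.9,fy=3.5*.54,interpolation=2))
a,b=[cv2.imread(f"pics/{n}1.png") for n in("scene","side")]; cv2.imwrite("pics/both1.png",np.hstack([a,b])); print(a.shape)
E
```

```text
[540.36671033 329.56088822  88.32885603] [-1.05756212  0.44009099 -1.1517181 ] 0.028733687250736946
tcp box -425.1260995574566 11.294785627507459
scene -393 38 y -3.2 25.5 z [67.4 70.1 71.7] xmax -385.2
scene -378 34 y -5.6 24.0 z [67.5 69.5 72. ] xmax -371.1
scene -363 45 y -6.5 22.5 z [66.6 70.  72.3] xmax -355.3
scene -348 41 y -8.6 20.8 z [66.9 68.8 70.4] xmax -340.1
scene -333 40 y -10.3 20.1 z [65.3 68.7 72.1] xmax -325.1
scene -318 48 y -12.2 19.4 z [66.2 68.5 71. ] xmax -310.1
scene -303 41 y -13.5 18.4 z [65.3 68.4 71.1] xmax -295.4
scene -288 49 y -14.6 16.1 z [66.  68.6 70.8] xmax -280.2
scene -273 54 y -16.2 15.1 z [64.8 68.2 70.3] xmax -265.2
scene -258 44 y -18.3 12.9 z [64.6 67.4 70.3] xmax -250.5
scene -243 53 y -21.9 12.2 z [61.4 66.8 69.4] xmax -235.1
scene -228 30 y -22.7 -7.6 z [58.9 65.9 69.4] xmax -225.0
side -393 18 y 12.1 24.0 z [67.6 68.2 70.2] xmax -388.5
side -273 5 y -17.7 -6.1 z [65.7 66.7 67.6] xmax -265.4
side -258 43 y -21.0 0.5 z [63.8 66.5 67.9] xmax -250.0
side -243 40 y -23.7 1.5 z [63.7 65.9 67.2] xmax -235.3
side -228 10 y -22.9 -9.0 z [63.5 65.5 66.9] xmax -229.6
(302, 399, 3)
```

View pics/both1.png

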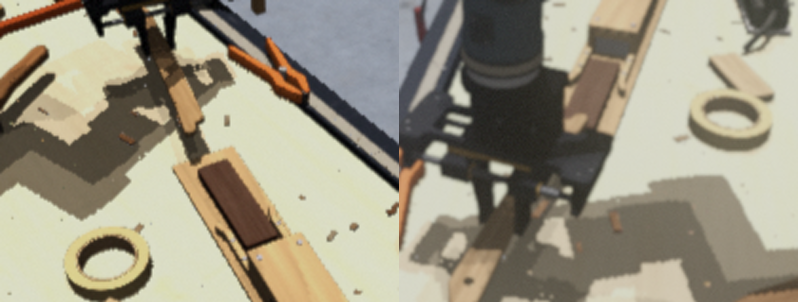

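The scene crop shows the stick held above and behind the blank, in line with it. It droops about 4 mm at the tip and has slipped about 2.4° in yaw. I'll correct the yaw and lower it.

In the tool's units: 0.042 m / 0.4 = 0.105, 0.034 m / 0.4 = 0.085, -0.042 rad / 6.2832 = -0.0067.

carry_out([
  [[0,-0.0025,0,-0.0032],[0,-0.0075,0.01,-0.0067],[0,-0.0075,0.045,-0.0067],[0,-0.0075,0.085,-0.0067],[0,-0.0075,0.105,-0.0067]],
])

```text
time_s: 3.92
tool_pos: [0.5377, 0.3294, 0.0449]
orientation: [[0.132, 0.991, -0.003], [0.991, -0.132, -0.001], [-0.001, -0.002, -1.0]]
contact_force: [-0.3, -0.9, -1.6]
opening: 0.0287
grip_force: 29.9
```

carry_out([
  [[0,0,0,0],[0,0,0,0]],
])

```text
time_s: 4.08
tool_pos: [0.5386, 0.3295, 0.046]
orientation: [[0.133, 0.991, -0.001], [0.991, -0.133, -0.001], [-0.001, -0.001, -1.0]]
contact_force: [0.1, -0.1, -1.2]
opening: 0.0286
grip_force: 29.9
```

```bash
cat > chk.py <<'E'
from cell import bot, imaging
from h import *
import sys
M=np.array([485.8,-92.2]); a=np.radians(5.85); bx=np.array([-np.sin(a),-np.cos(a)]); by=np.array([-bx[1],bx[0]])
def chk(tag,zlo,zhi,x0,x1,cams=("scene",),step=15):
    o=bot.get_obs(); g=o["tool_pos"]*1000; R=o["orientation"]
    print("tcp box",((g[:2]-M)@bx).round(1),((g[:2]-M)@by).round(1),g[2].round(1),"yaw",np.degrees(np.arctan2(R[0,0],R[1,0])).round(2),o["contact_force"].round(1),o["time_s"])
    for n in cams:
        m=imaging.camera_model(n);p,d=imaging.read_camera(n)
        np.savez(n+tag+".npz",p=p,d=d,K=m["camera_matrix"],T=m["pose"]); cv2.imwrite(f"pics/{n}{tag}.png",p)
        X,p,ok=cloud(n+tag+".npz"); q=X*1000; x=(q[...,:2]-M)@bx; y=(q[...,:2]-M)@by; z=q[...,2]
        k=ok&(z>zlo)&(z<zhi)&(abs(y)<40)
        for b in range(x0,x1,step):
            s=k&(x>=b)&(x<b+step)
            if s.sum()>3: print(n,b,s.sum(),"y",y[s].min().round(1),y[s].max().round(1),"z",np.percentile(z[s],[10,50,90]).round(1),"x",x[s].min().round(1),x[s].max().round(1))
E
python3 -c "
from chk import *
chk('2',15,34,-400,-20,('scene','side'))"
```

```text
tcp box -424.9 9.6 46.0 yaw 7.64 [ 0.1 -0.1 -1.2] 4.0833
scene -400 37 y -4.8 25.3 z [24.4 27.3 29.8] x -399.8 -385.1
scene -385 42 y -5.8 23.4 z [24.9 27.3 29.7] x -384.4 -370.1
scene -370 40 y -5.7 23.5 z [24.8 26.9 28.9] x -369.1 -355.3
scene -355 41 y -6.8 23.7 z [23.7 26.6 28.9] x -354.9 -340.5
scene -340 42 y -7.7 23.0 z [23.3 26.7 29.3] x -339.0 -325.9
scene -325 45 y -9.0 22.9 z [23.9 25.9 28.8] x -324.9 -310.1
scene -310 44 y -9.8 20.9 z [23.5 25.9 28.6] x -309.4 -295.0
scene -295 45 y -10.9 19.6 z [21.9 26.2 29.3] x -294.9 -280.0
scene -280 51 y -11.6 19.8 z [22.5 25.7 28.6] x -279.9 -265.4
scene -265 49 y -14.0 18.1 z [22.7 25.5 27.7] x -263.8 -250.2
scene -250 45 y -15.3 17.3 z [19.1 24.7 27.9] x -249.6 -236.1
scene -235 29 y -16.3 -2.0 z [20.6 24.8 27.7] x -234.8 -223.4
scene -205 35 y -23.6 21.7 z [24.2 27.  29.3] x -200.1 -190.1
scene -190 79 y -23.8 21.7 z [24.9 27.4 30.2] x -190.0 -175.2
scene -175 79 y -24.1 21.0 z [23.3 27.5 30.1] x -174.8 -160.5
scene -160 80 y -23.2 20.6 z [25. 27. 30.] x -159.6 -145.1
scene -145 77 y -23.9 21.0 z [25.5 27.8 30. ] x -145.0 -130.1
[... 862 characters left out ...]
 -24.3 14.8 z [24.5 26.4 27.7] x -190.0 -175.2
side -175 69 y -24.1 19.6 z [24.6 26.1 27.4] x -175.0 -160.1
side -160 70 y -23.7 21.2 z [24.8 26.4 27.8] x -159.8 -145.2
side -145 62 y -23.8 21.0 z [24.3 26.2 27.2] x -144.6 -130.3
side -130 69 y -23.5 20.7 z [24.4 26.3 27.3] x -129.8 -115.1
side -115 62 y -23.5 20.7 z [24.3 26.4 27.4] x -114.6 -100.0
side -100 85 y -39.8 39.3 z [18.1 25.2 27.3] x -99.7 -85.3
side -85 90 y -39.0 38.2 z [20.6 25.4 27.5] x -85.0 -70.3
side -70 78 y -36.6 34.6 z [20.9 25.6 27.5] x -69.4 -55.3
side -55 73 y -36.0 34.9 z [19.2 25.  26.9] x -54.9 -40.4
side -40 24 y -36.3 35.2 z [20.  21.5 24. ] x -40.0 -25.6
side -25 23 y -36.2 34.9 z [19.6 21.4 23. ] x -25.0 -10.3
```

Tip is at box x -224 with the prong spanning y -16 to +2. The tail is at x -200 and everything is inside the channel, so I'll start pushing.

In the tool's units: -0.042 m / 0.4 = -0.105, -0.034 m / 0.4 = -0.085.

carry_out([
  [[-0.025,0.0008,0,0],[-0.05,0.0013,0,0],[-0.0675,0.0018,0,0],[-0.085,0.0023,0,0],[-0.105,0.0025,0,0]],
])

```text
time_s: 4.6
tool_pos: [0.5348, 0.2868, 0.0469]
orientation: [[0.134, 0.991, 0.001], [0.991, -0.134, 0.0], [0.001, 0.001, -1.0]]
contact_force: [0.1, 1.0, -1.6]
opening: 0.0288
grip_force: 29.8
```

In the tool's units: -0.046 m / 0.4 = -0.115, 0.001 m / 0.4 = 0.0025.

carry_out([
  [[-0.025,0.0008,0,0],[-0.05,0.0013,0,0],[-0.075,0.002,0,0],[-0.0975,0.0025,0,0],[-0.115,0.003,0,0]],
])

```text
time_s: 5.02
tool_pos: [0.53, 0.2414, 0.0467]
orientation: [[0.135, 0.991, 0.001], [0.991, -0.135, 0.001], [0.001, 0.001, -1.0]]
contact_force: [0.6, 4.2, -1.0]
opening: 0.0285
grip_force: 29.8
```

```bash
python3 -c "
from chk import *
chk('3',15,34,-200,-10,('scene','side'),25)"
```

```text
tcp box -336.4 10.0 46.7 yaw 7.76 [ 0.6  4.2 -1. ] 5.0167
scene -200 88 y -13.2 18.8 z [24.3 26.7 29. ] x -199.8 -175.3
scene -175 91 y -15.6 18.2 z [22.7 26.3 28.5] x -174.9 -150.8
scene -150 98 y -24.4 20.1 z [23.5 27.5 29.5] x -149.8 -125.1
scene -125 144 y -23.9 21.9 z [24.5 27.8 30.5] x -124.8 -100.1
scene -100 194 y -39.8 37.9 z [21.5 26.6 29.6] x -99.9 -75.2
scene -75 226 y -36.7 36.7 z [20.8 26.2 29.4] x -75.0 -50.2
scene -50 185 y -36.5 36.5 z [22.  26.4 29.9] x -49.9 -25.2
scene -25 21 y -35.7 -29.2 z [19.1 22.  24.7] x -23.9 -5.4
side -175 20 y -16.9 -5.6 z [21.7 24.6 26.3] x -166.1 -150.5
side -150 68 y -25.3 0.4 z [18.6 25.1 26.9] x -148.5 -125.0
side -125 73 y -34.8 5.1 z [24.4 26.2 27.4] x -124.6 -100.0
side -100 91 y -39.3 10.5 z [21.  25.3 27.3] x -99.5 -75.2
side -75 92 y -36.4 13.8 z [21.3 25.6 27.1] x -75.0 -50.0
side -50 115 y -36.2 34.8 z [20.7 25.5 27.1] x -50.0 -25.3
side -25 135 y -37.1 35.5 z [20.9 25.8 28.3] x -24.8 -0.3
```

In the tool's units: -0.045 m / 0.4 = -0.1125, -0.036 m / 0.4 = -0.09.

carry_out([
  [[-0.0225,0.0005,0,0],[-0.045,0.001,0,0],[-0.0675,0.0015,0,0],[-0.09,0.002,0,0],[-0.1125,0.0025,0,0]],
])

```text
time_s: 5.53
tool_pos: [0.5243, 0.1962, 0.0465]
orientation: [[0.134, 0.991, -0.001], [0.991, -0.134, -0.0], [-0.0, -0.001, -1.0]]
contact_force: [0.2, 2.2, -1.3]
opening: 0.0286
grip_force: 29.8
```

In the tool's units: -0.045 m / 0.4 = -0.1125, 0.001 m / 0.4 = 0.0025.

carry_out([
  [[-0.0225,0.0005,0,0],[-0.045,0.001,0,0],[-0.0675,0.0015,0,0],[-0.09,0.002,0,0],[-0.1125,0.0025,0,0]],
])

```text
time_s: 5.95
tool_pos: [0.5194, 0.1515, 0.0466]
orientation: [[0.134, 0.991, -0.0], [0.991, -0.134, -0.0], [-0.0, -0.0, -1.0]]
contact_force: [0.3, 3.2, -0.9]
opening: 0.0286
grip_force: 29.8
```

In the tool's units: -0.04 m / 0.4 = -0.1, -0.034 m / 0.4 = -0.085.

carry_out([
  [[-0.0225,0.0005,0,0],[-0.045,0.001,0,0],[-0.0675,0.0015,0,0],[-0.085,0.002,0,0],[-0.1,0.0025,0,0]],
])

```text
time_s: 6.37
tool_pos: [0.5151, 0.1118, 0.0465]
orientation: [[0.134, 0.991, -0.0], [0.991, -0.134, -0.0], [-0.0, -0.0, -1.0]]
contact_force: [-0.3, 2.6, -0.9]
opening: 0.0291
grip_force: 29.8
```

In the tool's units: -0.019 m / 0.4 = -0.0475, -0.017 m / 0.4 = -0.0425.

carry_out([
  [[-0.0125,0.0003,0,0],[-0.025,0.0008,0,0],[-0.035,0.001,0,0],[-0.0425,0.0013,0,0],[-0.0475,0.0015,0,0]],
])

```text
time_s: 6.78
tool_pos: [0.5133, 0.0935, 0.0465]
orientation: [[0.134, 0.991, -0.0], [0.991, -0.134, 0.0], [-0.0, -0.0, -1.0]]
contact_force: [-0.0, 2.0, -1.8]
opening: 0.0289
grip_force: 29.8
```

```bash
python3 -c "
from chk import *
chk('4',15,40,-180,0,('scene','side'),20)"
```

```text
tcp box -187.6 8.4 46.5 yaw 7.68 [-0.   2.  -1.8] 6.7833
scene -180 105 y -13.9 33.0 z [25.  28.3 37.3] x -179.9 -160.0
scene -160 70 y -5.8 22.9 z [24.6 28.5 30.4] x -159.8 -140.7
scene -140 72 y -7.6 24.0 z [24.9 28.  29.7] x -139.3 -120.3
scene -120 78 y -9.1 21.1 z [24.8 27.2 29.4] x -119.8 -100.5
scene -100 117 y -40.0 39.9 z [21.5 25.9 29.4] x -99.8 -80.4
scene -80 139 y -36.5 36.2 z [20.9 25.2 28.5] x -80.0 -60.1
scene -60 149 y -36.9 35.9 z [20.9 25.5 28.5] x -59.6 -40.1
scene -40 74 y -36.5 35.8 z [21.3 25.4 28.4] x -40.0 -22.4
scene -20 18 y -36.6 -31.7 z [16.3 23.2 25. ] x -19.8 -5.1
side -180 44 y -14.5 23.7 z [26.1 27.1 28.2] x -179.5 -160.0
side -160 27 y 5.5 21.7 z [25.9 26.7 27.9] x -157.7 -141.4
side -140 18 y -7.8 20.3 z [23.9 25.9 27.2] x -139.8 -120.9
side -100 20 y -39.7 38.3 z [19.4 21.4 23.3] x -98.9 -80.4
side -80 14 y -36.2 33.8 z [17.4 20.2 22. ] x -79.6 -64.4
```

In the tool's units: -0.015 m / 0.4 = -0.0375, -0.014 m / 0.4 = -0.035.

carry_out([
  [[-0.01,0.0003,0,0],[-0.02,0.0005,0,0],[-0.03,0.001,0,0],[-0.035,0.0013,0,0],[-0.0375,0.0013,0,0]],
])

```text
time_s: 7.3
tool_pos: [0.5118, 0.0785, 0.0466]
orientation: [[0.134, 0.991, 0.0], [0.991, -0.134, -0.0], [-0.0, 0.0, -1.0]]
contact_force: [-0.2, 2.9, -1.1]
opening: 0.0291
grip_force: 29.8
```

In the tool's units: -0.002 m / 0.4 = -0.005, -0.0015 m / 0.4 = -0.0038.

carry_out([
  [[-0.0013,0,0,0],[-0.0025,0,0,0],[-0.0038,0,0,0],[-0.005,0.0003,0,0],[-0.005,0.0003,0,0]],
])

```text
time_s: 7.72
tool_pos: [0.5116, 0.0769, 0.0466]
orientation: [[0.134, 0.991, -0.0], [0.991, -0.134, -0.0], [-0.0, -0.0, -1.0]]
contact_force: [0.2, 3.2, -1.0]
opening: 0.0286
grip_force: 29.8
```

In the tool's units: -0.0015 m / 0.4 = -0.0038, -0.001 m / 0.4 = -0.0025.

carry_out([
  [[-0.0013,0,0,0],[-0.0025,0,0,0],[-0.0038,0,0,0],[-0.0038,0,0,0]],
])

```text
time_s: 8.05
tool_pos: [0.5114, 0.0753, 0.0465]
orientation: [[0.134, 0.991, -0.0], [0.991, -0.134, -0.0], [-0.0, -0.0, -1.0]]
contact_force: [0.1, 2.4, -1.4]
opening: 0.029
grip_force: 29.8
```

In the tool's units: -0.0015 m / 0.4 = -0.0038, -0.001 m / 0.4 = -0.0025.

carry_out([
  [[-0.0013,0,0,0],[-0.0025,0,0,0],[-0.0038,0.0003,0,0],[-0.0038,0.0003,0,0]],
])

```text
time_s: 8.38
tool_pos: [0.5114, 0.0738, 0.0465]
orientation: [[0.134, 0.991, 0.0], [0.991, -0.134, -0.0], [-0.0, 0.0, -1.0]]
contact_force: [-0.6, 3.4, -1.9]
opening: 0.0287
grip_force: 29.8
```

In the tool's units: -0.0015 m / 0.4 = -0.0038, -0.001 m / 0.4 = -0.0025.

carry_out([
  [[-0.0013,0,0,0],[-0.0025,0,0,0],[-0.0038,0,0,0],[-0.0038,0,0,0]],
])

```text
time_s: 8.72
tool_pos: [0.5111, 0.0722, 0.0465]
orientation: [[0.133, 0.991, -0.0], [0.991, -0.133, -0.0], [-0.0, -0.0, -1.0]]
contact_force: [0.2, -0.6, -2.2]
opening: 0.0291
grip_force: 29.7
```

In the tool's units: -0.0015 m / 0.4 = -0.0038, -0.001 m / 0.4 = -0.0025.

carry_out([
  [[-0.0013,0,0,0],[-0.0025,0,0,0],[-0.0038,0.0003,0,0],[-0.0038,0.0003,0,0]],
])

```text
time_s: 9.05
tool_pos: [0.5112, 0.0708, 0.0466]
orientation: [[0.134, 0.991, 0.0], [0.991, -0.134, -0.0], [-0.0, 0.0, -1.0]]
contact_force: [0.9, 1.3, -2.7]
opening: 0.0289
grip_force: 29.7
```

In the tool's units: -0.0015 m / 0.4 = -0.0038, -0.001 m / 0.4 = -0.0025.

carry_out([
  [[-0.0013,0,0,0],[-0.0025,0,0,0],[-0.0038,0,0,0],[-0.0038,0,0,0]],
])

```text
time_s: 9.38
tool_pos: [0.5108, 0.0693, 0.0466]
orientation: [[0.134, 0.991, -0.0], [0.991, -0.134, -0.0], [-0.0, 0.0, -1.0]]
contact_force: [-0.5, 2.3, -1.9]
opening: 0.0288
grip_force: 29.7
```

In the tool's units: -0.0015 m / 0.4 = -0.0038, -0.001 m / 0.4 = -0.0025.

carry_out([
  [[-0.0013,0,0,0],[-0.0025,0,0,0],[-0.0038,0.0003,0,0],[-0.0038,0.0003,0,0]],
])

```text
time_s: 9.72
tool_pos: [0.5107, 0.0678, 0.0465]
orientation: [[0.134, 0.991, -0.0], [0.991, -0.134, -0.0], [-0.0, -0.0, -1.0]]
contact_force: [0.2, 2.0, -1.2]
opening: 0.0292
grip_force: 29.7
```

In the tool's units: -0.0015 m / 0.4 = -0.0038, -0.001 m / 0.4 = -0.0025.

carry_out([
  [[-0.0013,0,0,0],[-0.0025,0,0,0],[-0.0038,0,0,0],[-0.0038,0,0,0]],
])

```text
time_s: 10.05
tool_pos: [0.5105, 0.0663, 0.0465]
orientation: [[0.134, 0.991, -0.0], [0.991, -0.134, -0.0], [-0.0, -0.0, -1.0]]
contact_force: [0.4, 1.5, -0.2]
opening: 0.0289
grip_force: 29.7
```

carry_out([
  [[-0.0013,0,0,0],[-0.0025,0,0,0],[-0.0038,0.0003,0,0],[-0.0038,0.0003,0,0]],
])

```text
time_s: 10.38
tool_pos: [0.5104, 0.0648, 0.0465]
orientation: [[0.134, 0.991, -0.0], [0.991, -0.134, -0.0], [-0.0, -0.0, -1.0]]
contact_force: [-0.5, 1.8, -1.5]
opening: 0.0292
grip_force: 29.7
```

In the tool's units: -0.0015 m / 0.4 = -0.0038, -0.001 m / 0.4 = -0.0025.

carry_out([
  [[-0.0013,0,0,0],[-0.0025,0,0,0],[-0.0038,0,0,0],[-0.0038,0,0,0]],
])

```text
time_s: 10.72
tool_pos: [0.5102, 0.0633, 0.0465]
orientation: [[0.134, 0.991, -0.0], [0.991, -0.134, -0.0], [-0.0, -0.0, -1.0]]
contact_force: [0.6, 1.8, -1.9]
opening: 0.0286
grip_force: 29.7
```

carry_out([
  [[-0.0013,0,0,0],[-0.0025,0,0,0],[-0.0038,0.0003,0,0],[-0.0038,0.0003,0,0]],
])

```text
time_s: 11.05
tool_pos: [0.5101, 0.0618, 0.0465]
orientation: [[0.134, 0.991, -0.0], [0.991, -0.134, -0.0], [-0.0, -0.0, -1.0]]
contact_force: [1.1, 1.3, -0.9]
opening: 0.029
grip_force: 29.7
```

In the tool's units: -0.0015 m / 0.4 = -0.0038, -0.001 m / 0.4 = -0.0025.

carry_out([
  [[-0.0013,0,0,0],[-0.0025,0,0,0],[-0.0038,0,0,0],[-0.0038,0,0,0]],
])

```text
time_s: 11.38
tool_pos: [0.5099, 0.0603, 0.0465]
orientation: [[0.134, 0.991, -0.0], [0.991, -0.134, -0.0], [-0.0, -0.0, -1.0]]
contact_force: [0.6, 1.6, -2.0]
opening: 0.0288
grip_force: 29.7
```

In the tool's units: -0.0015 m / 0.4 = -0.0038, -0.001 m / 0.4 = -0.0025.

carry_out([
  [[-0.0013,0,0,0],[-0.0025,0,0,0],[-0.0038,0.0003,0,0],[-0.0038,0.0003,0,0]],
])

```text
time_s: 11.72
tool_pos: [0.5098, 0.0589, 0.0465]
orientation: [[0.134, 0.991, -0.0], [0.991, -0.134, -0.0], [-0.0, -0.0, -1.0]]
contact_force: [-0.4, 1.8, -1.5]
opening: 0.0287
grip_force: 29.7
```

In the tool's units: -0.0015 m / 0.4 = -0.0038, -0.001 m / 0.4 = -0.0025.

carry_out([
  [[-0.0013,0,0,0],[-0.0025,0,0,0],[-0.0038,0,0,0],[-0.0038,0,0,0]],
])

```text
time_s: 12.05
tool_pos: [0.5096, 0.0574, 0.0465]
orientation: [[0.134, 0.991, -0.0], [0.991, -0.134, -0.0], [-0.0, -0.0, -1.0]]
contact_force: [1.1, 1.1, -1.9]
opening: 0.0286
grip_force: 29.7
```

In the tool's units: -0.0015 m / 0.4 = -0.0038, -0.001 m / 0.4 = -0.0025.

carry_out([
  [[-0.0013,0,0,0],[-0.0025,0,0,0],[-0.0038,0.0003,0,0],[-0.0038,0.0003,0,0]],
])

```text
time_s: 12.38
tool_pos: [0.5095, 0.0559, 0.0465]
orientation: [[0.134, 0.991, -0.0], [0.991, -0.134, -0.0], [-0.0, -0.0, -1.0]]
contact_force: [-0.9, 1.9, -2.0]
opening: 0.0287
grip_force: 29.7
```

carry_out([
  [[-0.0013,0,0,0],[-0.0025,0,0,0],[-0.0038,0,0,0],[-0.0038,0,0,0]],
])

```text
time_s: 12.72
tool_pos: [0.5093, 0.0544, 0.0465]
orientation: [[0.134, 0.991, -0.0], [0.991, -0.134, -0.0], [-0.0, -0.0, -1.0]]
contact_force: [0.4, 1.8, -1.4]
opening: 0.0289
grip_force: 29.7
```

In the tool's units: -0.0015 m / 0.4 = -0.0038, -0.001 m / 0.4 = -0.0025.

carry_out([
  [[-0.0013,0,0,0],[-0.0025,0,0,0],[-0.0038,0.0003,0,0],[-0.0038,0.0003,0,0]],
])

```text
time_s: 13.05
tool_pos: [0.5093, 0.0529, 0.0466]
orientation: [[0.134, 0.991, 0.0], [0.991, -0.134, -0.0], [-0.0, 0.0, -1.0]]
contact_force: [0.4, 1.5, -1.5]
opening: 0.0288
grip_force: 29.7
```

In the tool's units: -0.0015 m / 0.4 = -0.0038, -0.001 m / 0.4 = -0.0025.

carry_out([
  [[-0.0013,0,0,0],[-0.0025,0,0,0],[-0.0038,0,0,0],[-0.0038,0,0,0]],
])

```text
time_s: 13.38
tool_pos: [0.509, 0.0514, 0.0466]
orientation: [[0.134, 0.991, 0.0], [0.991, -0.134, -0.0], [-0.0, 0.0, -1.0]]
contact_force: [0.6, 1.9, -2.0]
opening: 0.0286
grip_force: 29.7
```

In the tool's units: -0.0015 m / 0.4 = -0.0038, -0.001 m / 0.4 = -0.0025.

carry_out([
  [[-0.0013,0,0,0],[-0.0025,0,0,0],[-0.0038,0.0003,0,0],[-0.0038,0.0003,0,0]],
])

```text
time_s: 13.72
tool_pos: [0.5089, 0.0499, 0.0466]
orientation: [[0.134, 0.991, -0.0], [0.991, -0.134, -0.0], [-0.0, -0.0, -1.0]]
contact_force: [-0.4, 1.9, -2.0]
opening: 0.0285
grip_force: 29.7
```

carry_out([
  [[-0.0013,0,0,0],[-0.0025,0,0,0],[-0.0038,0,0,0],[-0.0038,0,0,0]],
])

```text
time_s: 14.05
tool_pos: [0.5087, 0.0484, 0.0465]
orientation: [[0.134, 0.991, -0.0], [0.991, -0.134, -0.0], [-0.0, -0.0, -1.0]]
contact_force: [0.1, 1.7, -2.3]
opening: 0.0289
grip_force: 29.7
```

In the tool's units: -0.0015 m / 0.4 = -0.0038, -0.001 m / 0.4 = -0.0025.

carry_out([
  [[-0.0013,0,0,0],[-0.0025,0,0,0],[-0.0038,0.0003,0,0],[-0.0038,0.0003,0,0]],
])

```text
time_s: 14.38
tool_pos: [0.5086, 0.0469, 0.0466]
orientation: [[0.134, 0.991, -0.0], [0.991, -0.134, -0.0], [-0.0, 0.0, -1.0]]
contact_force: [0.6, 2.4, -1.3]
opening: 0.0285
grip_force: 29.7
```

In the tool's units: -0.0015 m / 0.4 = -0.0038, -0.001 m / 0.4 = -0.0025.

carry_out([
  [[-0.0013,0,0,0],[-0.0025,0,0,0],[-0.0038,0,0,0],[-0.0038,0,0,0]],
])

```text
time_s: 14.72
tool_pos: [0.5084, 0.0454, 0.0466]
orientation: [[0.134, 0.991, 0.0], [0.991, -0.134, -0.0], [-0.0, 0.0, -1.0]]
contact_force: [0.1, 1.5, -1.7]
opening: 0.0289
grip_force: 29.7
```

carry_out([
  [[-0.0013,0,0,0],[-0.0025,0,0,0],[-0.0038,0.0003,0,0],[-0.0038,0.0003,0,0]],
])

```text
time_s: 15.05
tool_pos: [0.5083, 0.0439, 0.0466]
orientation: [[0.134, 0.991, -0.0], [0.991, -0.134, -0.0], [-0.0, -0.0, -1.0]]
contact_force: [-0.1, 1.7, -1.4]
opening: 0.0288
grip_force: 29.7
```

In the tool's units: -0.0015 m / 0.4 = -0.0038, -0.001 m / 0.4 = -0.0025.

carry_out([
  [[-0.0013,0,0,0],[-0.0025,0,0,0],[-0.0038,0,0,0],[-0.0038,0,0,0]],
])

```text
time_s: 15.38
tool_pos: [0.5081, 0.0424, 0.0465]
orientation: [[0.134, 0.991, -0.0], [0.991, -0.134, -0.0], [-0.0, -0.0, -1.0]]
contact_force: [0.4, 1.3, -1.4]
opening: 0.029
grip_force: 29.7
```

In the tool's units: -0.0015 m / 0.4 = -0.0038, -0.001 m / 0.4 = -0.0025.

carry_out([
  [[-0.0013,0,0,0],[-0.0025,0,0,0],[-0.0038,0.0003,0,0],[-0.0038,0.0003,0,0]],
])

```text
time_s: 15.72
tool_pos: [0.508, 0.0409, 0.0465]
orientation: [[0.134, 0.991, -0.0], [0.991, -0.134, -0.0], [-0.0, -0.0, -1.0]]
contact_force: [-0.2, 1.0, -2.5]
opening: 0.0289
grip_force: 29.7
```

In the tool's units: -0.0015 m / 0.4 = -0.0038, -0.001 m / 0.4 = -0.0025.

carry_out([
  [[-0.0013,0,0,0],[-0.0025,0,0,0],[-0.0038,0,0,0],[-0.0038,0,0,0]],
])

```text
time_s: 16.05
tool_pos: [0.5079, 0.0399, 0.0466]
orientation: [[0.134, 0.991, 0.0], [0.991, -0.134, 0.0], [0.001, 0.0, -1.0]]
contact_force: [-0.6, 4.0, -1.2]
opening: 0.0287
grip_force: 29.7
```

In the tool's units: -0.0008 m / 0.4 = -0.002, -0.0004 m / 0.4 = -0.001.

carry_out([
  [[-0.001,0,0,0],[-0.002,0,0,0],[-0.002,0,0,0]],
])

```text
time_s: 16.3
tool_pos: [0.5079, 0.0394, 0.0466]
orientation: [[0.134, 0.991, 0.0], [0.991, -0.134, 0.001], [0.001, 0.0, -1.0]]
contact_force: [0.7, 5.8, -2.2]
opening: 0.0286
grip_force: 29.7
```

In the tool's units: -0.0014 m / 0.4 = -0.0035, -0.001 m / 0.4 = -0.0025.

carry_out([
  [[-0.0013,0,0,0],[-0.0025,0,0,0],[-0.0035,0,0,0],[-0.0035,0,0,0],[-0.0035,0,0,0]],
])

```text
time_s: 16.72
tool_pos: [0.5078, 0.0387, 0.0466]
orientation: [[0.135, 0.991, 0.001], [0.991, -0.135, 0.002], [0.002, 0.001, -1.0]]
contact_force: [2.1, 10.2, -0.3]
opening: 0.0288
grip_force: 29.6
```

```bash
python3 -c "
from chk import *
chk('5',15,45,-130,0,('scene',),40)"
```

```text
tcp box -132.5 8.6 46.6 yaw 7.75 [ 2.1 10.2 -0.3] 16.7167
scene -130 221 y -39.8 39.8 z [23.6 27.7 36.3] x -130.0 -90.1
scene -90 273 y -39.6 38.0 z [20.4 24.2 26.9] x -89.8 -50.1
scene -50 148 y -36.3 36.0 z [19.7 23.6 26.1] x -49.7 -11.2
scene -10 47 y -36.8 -34.0 z [18.5 29.4 43.1] x -8.4 29.8
```

In the tool's units: 0.052 m / 0.4 = 0.13, 0.037 m / 0.4 = 0.0925.

carry_out([
  [[0.0075,-0.0003,0,0],[0.025,-0.0008,0,0],[0.055,-0.0018,0,0],[0.0925,-0.003,0,0],[0.13,-0.0043,0,0]],
])

```text
time_s: 17.18
tool_pos: [0.513, 0.0892, 0.0465]
orientation: [[0.134, 0.991, 0.0], [0.991, -0.134, -0.001], [-0.001, 0.0, -1.0]]
contact_force: [-0.6, 0.2, -0.9]
opening: 0.0286
grip_force: 29.7
```

carry_out([
  [[0.0375,-0.0013,0,0],[0.08,-0.0025,0,0],[0.125,-0.004,0,0],[0.175,-0.0058,0,0],[0.225,-0.0075,0,0]],
])

```text
time_s: 17.6
tool_pos: [0.522, 0.1798, 0.0466]
orientation: [[0.133, 0.991, 0.0], [0.991, -0.133, -0.0], [-0.0, 0.0, -1.0]]
contact_force: [-0.1, 0.1, -1.9]
opening: 0.0289
grip_force: 29.9
```

In the tool's units: 0.092 m / 0.4 = 0.23, 0.082 m / 0.4 = 0.205.

carry_out([
  [[0.055,-0.0018,0,0],[0.1125,-0.0038,0,0],[0.1625,-0.0055,0,0],[0.205,-0.0068,0,0],[0.23,-0.0075,0,0]],
])

```text
time_s: 18.02
tool_pos: [0.5313, 0.2725, 0.0467]
orientation: [[0.132, 0.991, 0.001], [0.991, -0.132, 0.0], [0.0, 0.001, -1.0]]
contact_force: [-0.1, 1.1, -1.6]
opening: 0.0288
grip_force: 29.9
```

```bash
python3 -c "
from chk import *
chk('6',15,45,-330,0,('scene','side'),40)
a=cv2.imread('pics/scene6.png')[100:360,130:390];b=cv2.imread('pics/side6.png')[130:390,180:440]
cv2.imwrite('pics/b6.png',cv2.resize(np.hstack([a,b]),None,fx=1.53,fy=1.53))"
```

```text
tcp box -367.5 8.1 46.7 yaw 7.56 [-0.1  1.1 -1.6] 18.0167
scene -330 114 y -8.0 23.8 z [24.5 26.9 29.7] x -329.4 -290.2
scene -290 128 y -10.9 21.9 z [23.7 26.2 28.7] x -289.4 -250.0
scene -250 130 y -14.2 19.9 z [22.6 25.3 28. ] x -249.8 -210.3
scene -210 133 y -18.4 17.5 z [20.1 24.5 26.8] x -209.9 -170.1
scene -170 11 y -17.0 -5.8 z [16.5 21.1 25.7] x -169.3 -167.0
scene -130 10 y -37.9 39.7 z [21.5 23.4 25.5] x -98.9 -90.1
scene -90 112 y -39.8 39.5 z [18.5 22.5 24.9] x -89.9 -50.1
scene -50 78 y -36.5 36.0 z [19.2 23.2 26.1] x -49.9 -11.6
scene -10 48 y -36.5 -33.1 z [18.2 28.1 40.3] x -9.9 29.8
side -330 8 y 16.1 21.6 z [25.1 26.2 27.6] x -328.7 -318.8
side -210 47 y -18.5 -2.9 z [20.3 22.9 24.2] x -205.3 -173.1
side -130 13 y -39.9 -32.6 z [16.7 21.8 23. ] x -99.1 -90.9
side -90 59 y -39.5 34.6 z [18.9 21.7 23. ] x -89.2 -50.5
side -50 59 y -36.5 35.2 z [17.5 21.5 23.1] x -49.6 -10.3
side -10 224 y -36.3 35.9 z [17.8 28.6 42.1] x -9.7 29.5
```

View pics/b6.png

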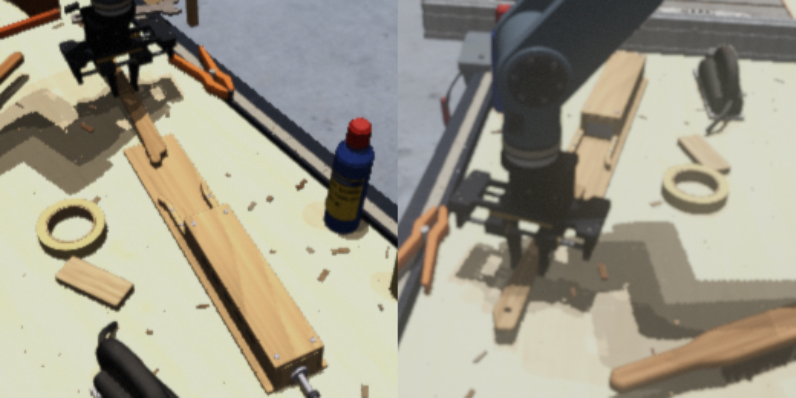

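The view shows the flap shut grey across the mouth, the blank gone inside, and the stick free at the board's end. Now I'll lay the stick back on its clear spot.

In the tool's units: 0.083 m / 0.4 = 0.2075, 0.065 m / 0.4 = 0.1625, 0.13 rad / 6.2832 = 0.0207.

carry_out([
  [[0.025,0,-0.03,0],[0.0625,-0.0125,-0.075,0.0032],[0.1125,-0.055,-0.075,0.0095],[0.1625,-0.105,-0.075,0.0159],[0.2075,-0.15,-0.075,0.0207]],
])

```text
time_s: 18.53
tool_pos: [0.4824, 0.3601, 0.0769]
orientation: [[0.264, 0.964, -0.0], [0.964, -0.264, -0.0], [-0.0, 0.0, -1.0]]
contact_force: [0.1, 0.8, -0.7]
opening: 0.0285
grip_force: 29.9
```

In the tool's units: 0.038 m / 0.4 = 0.095, 0.032 m / 0.4 = 0.08.

carry_out([
  [[0.015,-0.025,0,0],[0.0225,-0.0375,0.025,0],[0.0225,-0.0375,0.055,0],[0.0225,-0.0375,0.08,0],[0.0225,-0.0375,0.095,0]],
])

```text
time_s: 18.95
tool_pos: [0.4706, 0.3715, 0.0362]
orientation: [[0.262, 0.965, -0.002], [0.965, -0.262, -0.002], [-0.002, -0.002, -1.0]]
contact_force: [0.3, 0.2, -1.0]
opening: 0.0288
grip_force: 29.9
```

In the tool's units: 0.006 m / 0.4 = 0.015, 0.002 m / 0.4 = 0.005.

carry_out([
  [[0,0,0.005,0],[0,0,0.01,0],[0,0,0.015,0],[0,0,0.015,0]],
])

```text
time_s: 19.28
tool_pos: [0.4711, 0.3728, 0.0323]
orientation: [[0.261, 0.965, -0.0], [0.965, -0.261, -0.0], [-0.0, 0.0, -1.0]]
contact_force: [-0.5, -0.1, -0.9]
opening: 0.0288
grip_force: 29.9
```

In the tool's units: 0.002 m / 0.4 = 0.005, 0.001 m / 0.4 = 0.0025.

carry_out([
  [[0,0,0.0025,0],[0,0,0.005,0],[0,0,0.005,0]],
])

```text
time_s: 19.53
tool_pos: [0.4709, 0.3733, 0.0308]
orientation: [[0.261, 0.965, 0.001], [0.965, -0.261, 0.0], [0.0, 0.0, -1.0]]
contact_force: [0.1, -0.3, -0.1]
opening: 0.029
grip_force: 29.9
```

carry_out([
  [[0,0,0,0],[0,0,0,0],[0,0,0,0],[0,0,0,0],[0,0,0,0]],
], gripper=0.7)

```text
time_s: 19.95
tool_pos: [0.4707, 0.3733, 0.0307]
orientation: [[0.261, 0.965, 0.0], [0.965, -0.261, 0.0], [0.0, 0.0, -1.0]]
contact_force: [-0.5, -0.4, 0.3]
opening: 0.0543
grip_force: 0.0
```

In the tool's units: -0.095 m / 0.4 = -0.2375, -0.06 m / 0.4 = -0.15.

carry_out([
  [[0,0,0,0],[0,0,-0.0125,0],[0,0,-0.0625,0],[0,0,-0.15,0],[0,0,-0.2375,0]],
])

```text
time_s: 20.37
tool_pos: [0.4697, 0.3726, 0.1256]
orientation: [[0.261, 0.965, -0.003], [0.965, -0.261, -0.002], [-0.002, -0.003, -1.0]]
contact_force: [0.3, 0.2, 1.3]
opening: 0.0608
grip_force: 0.0
```

In the tool's units: -0.06 m / 0.4 = -0.15, -0.03 m / 0.4 = -0.075.

carry_out([
  [[0,0,-0.075,0],[0,0,-0.15,0],[0,0,-0.15,0],[0,0,-0.15,0],[0,0,-0.15,0]],
])

```text
time_s: 20.78
tool_pos: [0.47, 0.3728, 0.1853]
orientation: [[0.261, 0.965, -0.001], [0.965, -0.261, -0.0], [-0.001, -0.001, -1.0]]
contact_force: [-0.1, 0.2, 0.1]
opening: 0.0605
grip_force: 0.0
```

```bash
python3 -c "
from chk import *
chk('7',6,22,-640,-240,('scene','side'),40)
a=cv2.imread('pics/scene7.png')[80:340,110:370];b=cv2.imread('pics/side7.png')[150:410,180:440]
cv2.imwrite('pics/b7.png',cv2.resize(np.hstack([a,b]),None,fx=1.53,fy=1.53))"
```

```text
tcp box -461.0 -63.1 185.3 yaw 15.13 [-0.1  0.2  0.1] 20.7833
scene -640 13 y 5.3 40.0 z [ 7.4  9.1 11.6] x -639.3 -628.4
scene -560 14 y -39.2 -32.8 z [ 9.3 12.1 14.3] x -553.9 -520.6
side -600 6 y -39.7 -38.1 z [10.2 10.6 12.5] x -566.2 -561.4
side -560 51 y -39.9 -34.3 z [ 8.9 10.4 11.7] x -558.6 -521.8
side -280 6 y -30.0 5.9 z [6.5 7.1 8.3] x -241.9 -240.0
```

View pics/b7.png

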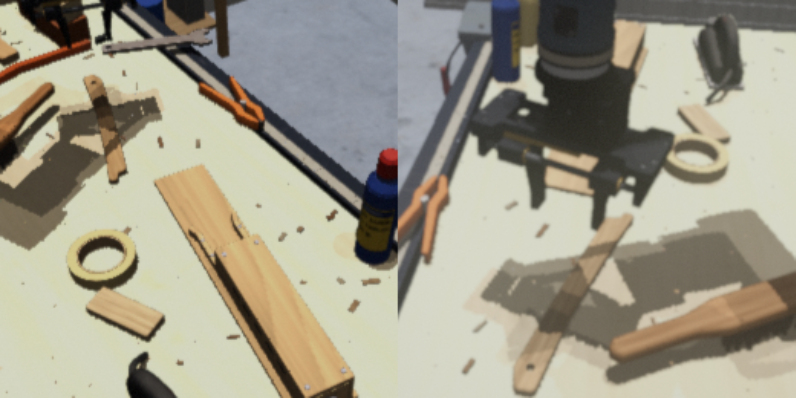

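The stick lies flat and clear of the box and brush, the board is empty, and the gripper is well above everything.

```bash
python3 -c "
from cell import finish_job
print(finish_job())"
```

```text
the job is handed in; nothing more can be done
None
```

The job is handed in: the walnut blank rests on the moisture probe (the wrist force read about 10 N at the last push, roughly 8.5 N of it on the probe after sliding friction), the flap is shut behind it, and the stick lies flat on the table clear of the box.

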